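# Latch the organiser's spring flap

### The job

Draw the sliding flap on top of the wooden organiser box shut over its slot: hook the latch loop down into the groove of the keeper first, then swing the red-ended lever over and press it flat past centre so the latch stays shut by itself. Work gently: do not force the loop or the lever, and leave the jar, spool, weight and plier as they stand.

Things in the scene. Friction and masses are not known exactly. Their poses are not given: they have to be found in the camera images.
- box: Wooden organiser box, 170 x 320 mm, 80 mm tall, fixed. Origin: centre of its underside; x across, y along the latch, z up. On its flat deck (z = 80 mm), from -y to +y at x = 0: sliding flap with the lever latch, dark slot (up to y = 5 mm; the open flap's front edge at y = 0 leaves 5 mm uncovered), keeper. Guide rails 9 mm tall flank the flap at x = -57 and 57 mm.
- flap (a joint): Slide of the flap (100 mm wide, 5 mm thick plate) along the box's +y, in m: 0 = pushed open by its spring, 0.030 = far stop. The spring holds it at 0 with 6 N and pushes back 0.2 N more per mm. Only the hooked latch keeps it drawn; latched it stands at 7 to 27 mm, depending on where the keeper saddle sits.
- lever (a joint): Latch lever angle, rad, about its pin. 0 = flat, pointing to -y (shut, hard stop); grows as it swings up and over towards the keeper: 1.57 upright, 2.2 open stop. Light friction (0.02 N m) keeps it where left when unloaded. Loop hooked, shutting it takes up to about 6 N at its end, against the flap spring; below dead centre (about 0.18 rad) it stays shut, above it springs open.
- lever_pin (a point): Middle of the lever's hinge pin, parallel to the box's x. It rides on the flap: box x = 0, y = -32 mm + flap, z = 98 mm (18 mm over the deck).
- lever_handle: The lever's steel handle, a flat plate 26 mm wide and 5 mm thick, from 32 to 74 mm from the hinge pin, with a red rounded end. Origin at the pin; at lever 0 its axes are the box's, the handle running along its -y, its pushing face up (+z; this face looks to the keeper when the lever is upright). Push it with less than 20 N.
- lever_end (a point): Point on the handle's pushing face, 70 mm from the hinge pin.
- loop: Steel latch loop, hinged on the lever 28 mm from the lever's pin, on the handle's side; swings freely about x, falls by its weight. Origin on that hinge; +y along the loop, +z the tab's side. Two 5 mm arms at x = -24 and 24 mm, a 6 mm round nose bar across their ends 95 mm from the hinge, a cross bar at 70 mm with the red tab. Starts slack and unhooked, its bar on the keeper's ramp or hook.
- loop_tab (a point): Grip point in the loop's upright red pull tab: the tab is 14 mm (x) by 18 mm (y) and 40 mm tall on the cross bar 70 mm from the loop's hinge; this point is 28 mm above the loop's plane, on the tab's middle.
- loop_bar (a point): Middle of the loop's nose bar axis, 95 mm from the loop's hinge. The bar drops into the keeper's groove from above, with its axis between d+3 and d+5.5 mm (see keeper_mid), down to 6 mm above the deck; drawn back, it sits under the lip with its axis at d. Moved to +y with its axis 18 to 25 mm above the deck it clears the lip and bumps on the back stop.
- keeper_plate: Brass keeper plate, 50 mm (x) by 80 mm (y), 3 mm thick, fixed on the deck; axes as the box, origin at deck level at box y = 51 mm. On it a grey saddle 26 mm wide is clamped, anywhere within 10 mm either way along y: this offset d is NOT reported; find it by feel or by eye. Press the loop on it with less than 22 N.
- keeper_mid (a point): The keeper plate's origin. From here along y, in mm, the saddle (unreported offset d) has: ramp rising from d-30 to d-8, hook wall from d-8 to d-3, a lip on it 11 to 15 mm above the deck overhanging to d, open groove to d+8.5 over the plate, then a back stop from d+8.5 to d+18.5, 26 mm above the deck.
- jar: Burgundy glass button jar with a brass cap, 66 mm across, 80 mm tall; origin under its base. Leave alone.
- spool: Boxwood spool, 40 mm across, 50 mm tall; origin under its base. Leave alone.
- weight: Brass weight, 42 mm across, 57 mm tall; origin under its base. Leave alone.
- plier: Steel snap plier with black handles, lying flat, about 165 x 60 mm, 14 mm tall; origin at its middle on the counter. Leave alone.

How it is judged:
By the outcome, as a careful person would: the job done as asked, in the order asked, and still so for the second after the job is handed in, with the robot touching nothing.
It also fails if it takes over 53 s, if anything falls off the work surface, if the arm or the gripper's body presses on something with over 40 N, if the wrist force passes 120 N, or if a joint passes its speed limit or range.

### The arm

A 7-joint arm with a two-finger parallel gripper is mounted at the origin on the work surface. World frame = base frame: x ahead of the robot, y to its left, z up, the work surface at z = 0. Lengths are in m, angles in rad, forces in N, time in s.
With the tool pointing down it reaches from about 0.4 to 0.85 m from the base axis. Payload 10.4 kg.
Tool frame: the origin (TCP) lies midway between the tips of the shut fingers; the grasp point (between the pads) lies 19 mm behind it; z points along the fingers, y is the line along which they close (so a half turn about z gives the same grasp; the last joint's range is limited). The gripper opens to 87 mm and grips with 3 to 60 N. Pads are 19 mm wide; open, the fingers measure 117 mm over their backs; the gripper's body (75 mm by 190 mm) begins 51 mm behind the grasp point.
Start: joints at [-1.18, 0.332, -0.065, 1.46, 0.022, 1.35, -0.088], TCP at [0.251, 0.572, 0.223] pointing down, gripper open.
Joint ranges: [-2.6, 2.6], [-0.5, 2.12], [-1.47, 1.34], [0.16, 2.42], [-1.27, 4.41], [0.06, 2.06], [-2.6, 2.6]. Speed limits (rad/s): [2.22, 2.22, 2.79, 2.79, 3.14, 3.14, 3.14].

### API

Orientations are given as a unit quaternion [x, y, z, w].
In Python, from bench import r gives the robot as it stands.
- The arm moves only by the tool arm_command, never from a script. Its arguments are lists of equal length, an entry for each row: "xyz": the shift along the world's x, y, z in m, a list of three; "rot": the turn, a rotation vector about the world's x, y, z in rad, a list of three. In form: {"xyz": [[tx, ty, tz], ...], "rot": [[ax, ay, az], ...]}. A call has 1 to 20 rows; each row is the pose to reach, as a shift and turn from the pose commanded when the call began; what a row does not reach only later rows make up. A row lasts 1/12 s, in which the tool goes at most 41.7 mm and 7.16 degrees, less where a joint would pass 70% of its speed; a pose out of reach is approached as far as the arm can. A call with a gripper value outside its range is refused whole. "grip" is the opening, from 0 (shut) to 1 (fully open), set as the call begins (left out, the last holds). The fingers move at their own pace and stop on an object; "squeeze" is the grip in N (left out, the last holds). Time passes only in rows, so rows that repeat a pose let the fingers close. It gives the time, the measured TCP pose, the force, the opening and the grip force at its end, in the units of the state.
- r.read_state(): the state, without advancing time (a new reading comes with each control period).
- r.camera(name): name is "side" or "top"; returns the picture (480x640x3 uint8, red, green, blue); there is no depth.
- r.camera_model(name): a dict with "fx", "fy", "cx", "cy" (pixels), "T" (4x4, takes a point from camera to world coordinates). Camera axes: x right, y up, looking along -z (the intrinsics and any distortion apply to the point x, -y, -z); pixel columns grow to the right and rows downward; lengths in m; the calibration is good to about 2 mm. A picture is of the moment at which its call begins. camera_model takes no time and is no camera call.
- r.close_job(): hands the job in; it is judged then, once.
Trained networks look in the newest picture that a camera, given by its name, has taken for a name from the list of things; names that differ only in an ending like _2 or _b are one class to them, and where a whole thing is asked for, a point or a joint stands for the part that bears it (a point fixed in the world has none). Each returns a list of dicts, best first, with "conf" (0 to 1); they miss things now and then, are a little off and sometimes report something else, mostly with a low value. They report only what shows in the picture. A call takes as long as a camera call.
- r.look_for(label, camera): "at" ([x, y, z] in m, in the coordinates of the camera as it stood for that picture, good to about 4 mm: the middle of the surface that is visible of it).
- r.spot_point(label, camera): "at" ([x, y, z] in m, in the coordinates of the camera as it stood for that picture, good to about 4 mm: a listed point, or the origin of a listed thing).
The state is a dict: "time": time; "joint_positions": joint angles; "joint_vel": joint speeds; "joint_torque": joint torques, N m; "ee_pos": TCP position; "eef_rot": TCP orientation; "ft_force": force on the tool from outside, world axes, zero at the start; "torque": the same for the moment, N m; "width": finger opening in m; "grip_force": force on a finger pad.
Only numpy, scipy, OpenCV 4.12 (cv2) and the standard library are available. Lean on these libraries where they do the work, as an engineer would, in place of code of your own. Each camera call takes 0.05 s, during which the arm holds its last target. There are 200 camera calls.

## Working session

There is one attempt and no reset: what is moved stays moved. The work goes in short steps, Python scripts to look and compute and a tool call to move; the robot and the scene stay as the last step left them, time stands still between calls to the robot, and variables do not carry over. Pictures are saved under pics/ and viewed, at most 10 in all, crops included, and the job is handed in when it is done.

Besides the shell and the picture viewer there is one more tool, called after "Emit:" as a command line: name --argument value ..., lists and objects as JSON in quotes. arm_command: Moves the arm, as the interface text tells. Its arguments: {"type":"object","properties":{"xyz":{"type":"array"},"rot":{"type":"array"},"grip":{"type":"number"},"squeeze":{"type":"number"}},"required":["xyz","rot"]}

```bash
mkdir -p pics
cat > h.py <<'E'
from bench import r
import numpy as np, cv2
np.set_printoptions(precision=4,suppress=True)
def w(cam,p):
    T=np.array(r.camera_model(cam)["T"]); return T[:3,:3]@np.array(p)+T[:3,3]
def pix(cam,P):
    m=r.camera_model(cam);T=np.array(m["T"]);p=T[:3,:3].T@(np.array(P)-T[:3,3])
    return np.array([m["cx"]+m["fx"]*p[0]/-p[2], m["cy"]-m["fy"]*p[1]/-p[2]])
def save(cam,n):
    im=r.camera(cam); cv2.imwrite(f"pics/{n}.png",im[:,:,::-1]); return im
E
python3 - <<'E'
from h import *
s=r.read_state(); print(s)
for c in ["side","top"]:
    save(c,c+"0"); m=r.camera_model(c); print({k:m[k] for k in m})
    for l in ["lever_pin","lever_end","loop_tab","loop_bar","keeper_mid","box"]:
        print(c,l,[(w(c,d["at"]),round(d["conf"],2)) for d in r.spot_point(l,c)[:2]])
E
```

```text
{'time': 0.0, 'joint_positions': array([-1.1796,  0.3329, -0.0647,  1.461 ,  0.0216,  1.3499, -0.0885]), 'joint_vel': array([-0.0011, -0.0008,  0.0001, -0.0006,  0.0013,  0.0006,  0.0024]), 'joint_torque': array([  0.0001, -62.3239,   0.0248, -38.9911,  -0.0613,   0.0396,
         0.0001]), 'ee_pos': array([0.2512, 0.5719, 0.2217]), 'eef_rot': array([ 0.2054,  0.9787, -0.0007, -0.0001]), 'ft_force': array([0.4681, 0.4071, 0.4798]), 'torque': array([ 0.0347, -0.0011, -0.0182]), 'grip_force': 0.0, 'width': 0.08727507451569733}
{'fx': 481.1709702811445, 'fy': 481.1709702811445, 'cx': 318.4587880573896, 'cy': 239.62870984295523, 'T': array([[-0.7496,  0.3518, -0.5606,  0.1262],
       [-0.6618, -0.3952,  0.637 ,  0.5291],
       [ 0.0026,  0.8485,  0.5291,  0.5558],
       [ 0.    ,  0.    ,  0.    ,  1.    ]])}
side lever_pin [(array([ 0.6004, -0.0697,  0.0979]), 0.66)]
side lever_end [(array([ 0.5841, -0.1221,  0.1361]), 0.67)]
side loop_tab [(array([ 0.6118, -0.0245,  0.1282]), 0.64)]
side loop_bar [(array([ 0.6208, -0.0044,  0.1019]), 0.85), (array([ 0.5945, -0.092 ,  0.1141]), 0.57)]
side keeper_mid [(array([0.6253, 0.0101, 0.0777]), 0.89)]
side box [(array([ 0.6109, -0.0386, -0.001 ]), 0.93)]
{'fx': 460.5924131931058, 'fy': 460.5924131931058, 'cx': 321.45370000676513, 'cy': 234.96761600162336, 'T': array([[ 0.0297,  0.9935, -0.1103,  0.534 ],
       [-0.9994,  0.0273, -0.0229, -0.0248],
       [-0.0198,  0.1109,  0.9936,  0.8765],
       [ 0.    ,  0.    ,  0.    ,  1.    ]])}
top lever_pin [(array([ 0.5954, -0.071 ,  0.1007]), 0.74)]
top lever_end [(array([ 0.5831, -0.13  ,  0.1362]), 0.72)]
top loop_tab [(array([ 0.6168, -0.0242,  0.1314]), 0.65)]
top loop_bar [(array([ 0.7643, -0.0822,  0.0009]), 0.52)]
top keeper_mid [(array([ 0.6209, -0.0043,  0.097 ]), 0.74), (array([0.6263, 0.0066, 0.0782]), 0.63)]
top box [(array([ 0.6102, -0.0412,  0.0018]), 0.96)]
```

View pics/side0.png

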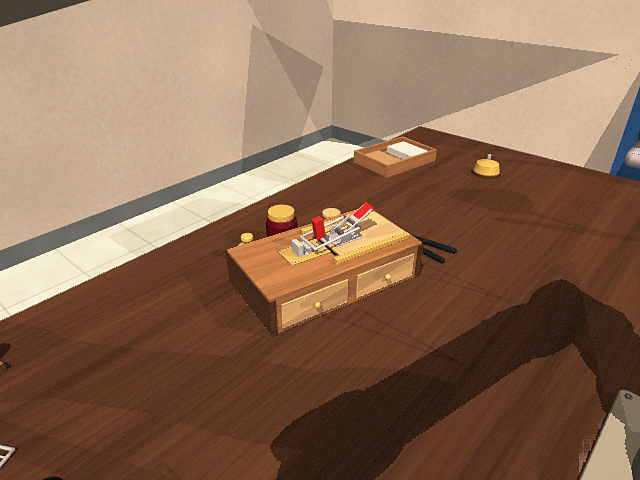

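View pics/top0.png

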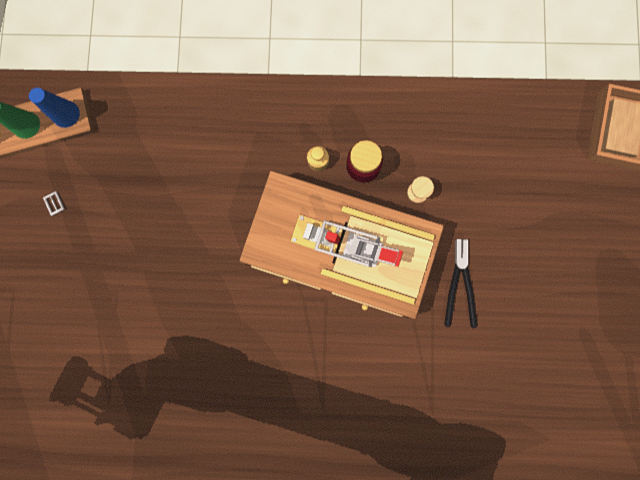

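Side: box around (325,270), lever tilted up at (362,213), tab at (318,228). Top: tab at (332,237), lever end at (390,257), keeper at (312,233). I'll zoom in to get the yaw.

Run:
```python
from h import *
a=cv2.imread("pics/top0.png")[160:330,230:450]; b=cv2.imread("pics/side0.png")[190:290,260:440]
a=cv2.resize(a,None,fx=2.5,fy=2.5,interpolation=2)[:, :550]; b=cv2.resize(b,None,fx=4,fy=4,interpolation=2)
cv2.imwrite("pics/zt.png",cv2.resize(a,(550,425)));cv2.imwrite("pics/zs.png",b)
for c in ["top","side"]:
    for l in ["box","keeper_plate","lever_handle","flap","loop","jar","spool"]:
        print(c,l,[(w(c,d["at"]),round(d["conf"],2)) for d in r.look_for(l,c)[:1]])
```

```text
top box [(array([ 0.6068, -0.0494,  0.0796]), 0.91)]
top keeper_plate [(array([0.628 , 0.0128, 0.0843]), 0.67)]
top lever_handle [(array([ 0.5886, -0.1161,  0.1343]), 0.74)]
top flap [(array([ 0.594 , -0.1078,  0.0886]), 0.93)]
top loop [(array([ 0.616 , -0.024 ,  0.1092]), 0.78)]
top jar [(array([ 0.7563, -0.0776,  0.0795]), 0.89)]
top spool [(array([ 0.7162, -0.185 ,  0.0468]), 0.92)]
side box [(array([0.5706, 0.0045, 0.079 ]), 0.55)]
side keeper_plate [(array([0.6177, 0.0177, 0.0788]), 0.93)]
side lever_handle [(array([ 0.585 , -0.1133,  0.1292]), 0.55)]
side flap [(array([ 0.5815, -0.0851,  0.0872]), 0.97)]
side loop [(array([ 0.6073, -0.0199,  0.1087]), 0.61)]
side jar [(array([ 0.7517, -0.0677,  0.0677]), 0.66)]
side spool [(array([ 0.4972, -0.2794,  0.011 ]), 0.37)]
```

View pics/zt.png

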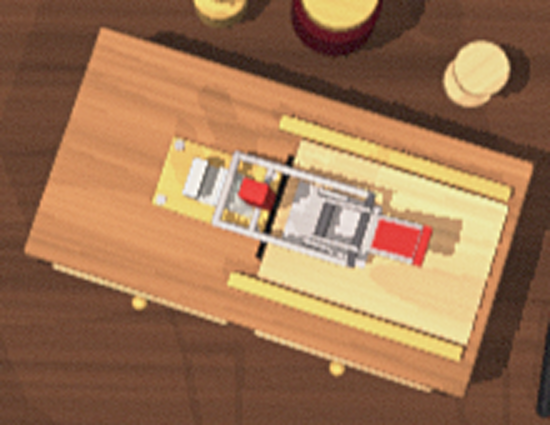

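View pics/zs.png

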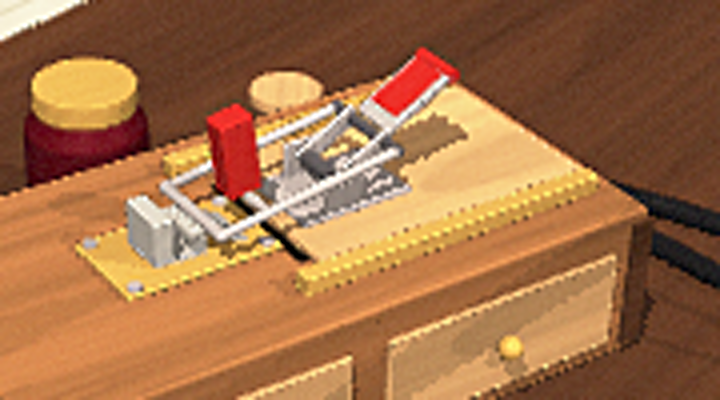

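Top zoom shows box corners at zoom (101,28), (531,161), (465,396), (26,252), and the back stop near (198,180). The side zoom shows the loop's bar resting in front of the hook, with the tab upright.

```bash
cat >> h.py <<'E'
def ray(cam,uv,z):
    m=r.camera_model(cam);T=np.array(m["T"])
    d=T[:3,:3]@np.array([(uv[0]-m["cx"])/m["fx"],-(uv[1]-m["cy"])/m["fy"],-1]); o=T[:3,3]
    return o+d*(z-o[2])/d[2]
E
python3 - <<'E'
from h import *
z=lambda p:(230+p[0]/2.5,160+p[1]/2.5)
C=[ray("top",z(p),.08)[:2] for p in [(101,28),(531,161),(465,396),(26,252)]]
L=np.array([(.085,.16),(.085,-.16),(-.085,-.16),(-.085,.16)])
C=np.array(C); c=C.mean(0); q=(C-c); yaw=np.angle(np.sum((q[:,0]+1j*q[:,1])*np.conj(L[:,0]+1j*L[:,1])))
R=np.array([[np.cos(yaw),-np.sin(yaw)],[np.sin(yaw),np.cos(yaw)]])
print("top",c,yaw,(C-c)@R-L)
b=lambda P:(np.append((np.array(P)[:2]-c)@R,P[2]))
for n,P in dict(pin_s=(.6004,-.0697,.0979),pin_t=(.5954,-.071,.1007),end_s=(.5841,-.1221,.1361),end_t=(.5831,-.13,.1362),tab_s=(.6118,-.0245,.1282),tab_t=(.6168,-.0242,.1314),bar_s=(.6208,-.0044,.1019),k_s=(.6253,.0101,.0777),k_t=(.6263,.0066,.0782),box_s=(.6109,-.0386,0),box_t=(.6102,-.0412,0)).items(): print(n,b(P))
for p in [(186,178),(200,178),(213,180),(165,170)]: print(p,b(ray("top",z(p),.106 if p[0]>170 else .083)))
zs=lambda p:(260+p[0]/4,190+p[1]/4)
# side: back stop top quad, plate corners
for p,h in [((128,198),.106),((152,212),.106),((160,196),.106),((185,207),.106),((76,247),.083),((130,300),.083),((216,234),.1)]: print("side",p,b(ray("side",zs(p),h)))
E
```

```text
top [ 0.6094 -0.0417] -0.2800319184276212 [[-0.0014 -0.0017]
 [-0.0012  0.003 ]
 [ 0.0005  0.0009]
 [ 0.0021 -0.0022]]
pin_s [-0.001  -0.0294  0.0979]
pin_t [-0.0054 -0.032   0.1007]
end_s [-0.0021 -0.0842  0.1361]
end_t [-0.0009 -0.0921  0.1362]
tab_s [-0.0025  0.0172  0.1282]
tab_t [0.0022 0.0189 0.1314]
bar_s [0.0006 0.039  0.1019]
k_s [0.0009 0.0542 0.0777]
k_t [0.0028 0.0511 0.0782]
box_s [0.0005 0.0034 0.    ]
box_t [0.0006 0.0007 0.    ]
(186, 178) [-0.0025  0.0655  0.106 ]
(200, 178) [0.0003 0.0565 0.106 ]
(213, 180) [0.0017 0.0477 0.106 ]
(165, 170) [0.0006 0.0832 0.083 ]
side (128, 198) [0.0108 0.0656 0.106 ]
side (152, 212) [-0.0048  0.0625  0.106 ]
side (160, 196) [0.0047 0.0528 0.106 ]
side (185, 207) [-0.009   0.0482  0.106 ]
side (76, 247) [0.0197 0.0879 0.083 ]
side (130, 300) [-0.0289  0.0881  0.083 ]
side (216, 234) [-0.0268  0.0433  0.1   ]
```

Emit:
arm_command --xyz '[[0.018,-0.03,0],[0.036,-0.06,0],[0.055,-0.09,0],[0.073,-0.119,0],[0.091,-0.149,0],[0.109,-0.179,0],[0.127,-0.209,0],[0.146,-0.238,0],[0.164,-0.268,0],[0.182,-0.298,0],[0.2,-0.328,0],[0.218,-0.358,0],[0.237,-0.387,0],[0.255,-0.417,0],[0.273,-0.447,0],[0.291,-0.477,-0.005],[0.309,-0.507,-0.01],[0.327,-0.536,-0.015],[0.346,-0.566,-0.02],[0.3635,-0.5957,-0.022]]' --rot '[[0,0,-0.072],[0,0,-0.144],[0,0,-0.216],[0,0,-0.287],[0,0,-0.359],[0,0,-0.431],[0,0,-0.503],[0,0,-0.575],[0,0,-0.647],[0,0,-0.719],[0,0,-0.79],[0,0,-0.862],[0,0,-0.934],[0,0,-1.006],[0,0,-1.078],[0,0,-1.15],[0,0,-1.221],[0,0,-1.293],[0,0,-1.365],[0,0,-1.437]]' --grip 0.7

```text
time: 3.07
ee_pos: [0.6154, -0.0249, 0.2]
eef_rot: [0.8, 0.6, -0.0, -0.0]
ft_force: [-0.1, 0.2, -0.4]
width: 0.0607
grip_force: 0.0
```

```bash
cat >> h.py <<'E'
C0=np.array([.6098,-.0410]);YAW=-.28
BX=np.array([np.cos(YAW),np.sin(YAW)]);BY=np.array([-np.sin(YAW),np.cos(YAW)])
def b(P): P=np.array(P);return np.array([(P[:2]-C0)@BX,(P[:2]-C0)@BY,P[2]])*1000
def W(p): p=np.array(p)/1000; return np.append(C0+p[0]*BX+p[1]*BY,p[2])
def loop(yb,zb):
    # hinge from circles: pin(-32,98) r28, bar r95 ; returns hinge y,z, lever angle, pitch(down), tab y,z
    p=np.array([-32.,98]);q=np.array([yb,zb]);D=np.linalg.norm(q-p);a=(28**2-95**2+D*D)/(2*D)
    e=(q-p)/D;n=np.array([-e[1],e[0]]);h=p+a*e+np.sqrt(max(0,28**2-a*a))*n
    v=(q-h)/95; t=h+70*v+28*np.array([-v[1],v[0]])
    return h,np.arctan2(h[1]-98,-(h[0]+32)),-np.arctan2(v[1],v[0]),t
E
python3 - <<'E'
from h import *
s=r.read_state();print(s["time"],s["ee_pos"],s["eef_rot"],s["width"],b(s["ee_pos"]),s["ft_force"])
save("top","t1");save("side","s1")
for c in ["top","side"]:
    for l in ["loop_tab","lever_end","loop_bar"]:
        print(c,l,[(b(w(c,d["at"])),round(d["conf"],2)) for d in r.spot_point(l,c)[:1]])
for yb,zb in [(38.6,100),(38.6,102),(45,102),(50,102),(53,102),(56,102),(60,102),(50,86),(52,86),(54,86),(56,86)]: print(yb,zb,*loop(yb,zb))
E
```

```text
3.0667 [ 0.6154 -0.0249  0.2   ] [ 0.7998  0.6003 -0.0001 -0.    ] 0.06073395161547141 [  0.8949  17.0593 200.0391] [-0.1473  0.2042 -0.4044]
top loop_tab []
top lever_end []
top loop_bar []
side loop_tab [(array([ -0.6489,  15.4602, 128.3923]), 0.91)]
side lever_end [(array([ -0.7083, -86.7085, 134.5859]), 0.59)]
side loop_bar [(array([  2.7583,  36.804 , 100.9419]), 0.6)]
38.6 100 [-55.4683 113.2721] 0.5769051255955807 0.1401649425984112 [ 17.757  131.2181]
38.6 102 [-55.7875 112.77  ] 0.5556554886386114 0.1136127642377727 [ 16.9355 132.6537]
45 102 [-48.0992 120.9089] 0.9582287242006936 0.20037912288985107 [ 26.0734 134.4158]
50 102 [-42.4202 123.9888] 1.1894724910368526 0.2335796621443545 [ 32.1598 135.0262]
53 102 [-39.1562 125.0701] 1.3123488124862375 0.24529526056415563 [ 35.548  135.2329]
56 102 [-35.9927 125.7139] 1.4277130397260471 0.25228747659552403 [ 38.7808 135.3541]
60 102 [-31.9185 125.9999] 1.5737080058937707 0.2553978046014468 [ 42.8846 135.4075]
50 86 [-36.3235 125.6642] 1.4157641071996938 0.4307118255726165 [ 38.9738 121.8807]
52 86 [-34.2089 125.9127] 1.491825162738321 0.43359303921263587 [ 41.0772 121.9123]
54 86 [-32.1687 125.9995] 1.5647721637834078 0.43459962941927527 [ 43.1134 121.9233]
56 86 [-30.1954 125.9418] 1.6352896726016872 0.43393007898154823 [ 45.0893 121.916 ]
```

Emit:
arm_command --xyz '[[0,0,-0.015],[0,0,-0.03],[0,0,-0.045],[0,0,-0.06],[0,0,-0.07],[0,0,-0.078],[0,0,-0.083],[0,0,-0.085]]' --rot '[[0,0,0],[0,0,0],[0,0,0],[0,0,0],[0,0,0],[0,0,0],[0,0,0],[0,0,0]]'

```text
time: 4.13
ee_pos: [0.6147, -0.0231, 0.1152]
eef_rot: [0.799, 0.602, -0.0, -0.0]
ft_force: [0.5, -0.5, 0.5]
width: 0.0612
grip_force: 0.0
```

Emit:
arm_command --xyz '[[0,0,0],[0,0,0],[0,0,0],[0,0,0],[0,0,0],[0,0,0],[0,0,0],[0,0,0],[0,0,0],[0,0,0]]' --rot '[[0,0,0],[0,0,0],[0,0,0],[0,0,0],[0,0,0],[0,0,0],[0,0,0],[0,0,0],[0,0,0],[0,0,0]]' --grip 0 --squeeze 10

```text
time: 4.97
ee_pos: [0.6147, -0.0234, 0.1156]
eef_rot: [0.799, 0.601, -0.0, -0.0]
ft_force: [-1.6, 0.3, 0.9]
width: 0.0138
grip_force: 10.0
```

Run:
```python
from h import *
s=r.read_state();print(s["time"],b(s["ee_pos"]),s["width"],s["ft_force"],s["grip_force"])
im=save("side","s2");cv2.imwrite("pics/zs2.png",cv2.resize(im[170:300,240:440,::-1],None,fx=4,fy=4,interpolation=2))
```

```text
4.9667 [ -0.1642  18.2517 115.5808] 0.01382739254251896 [-1.6155  0.2816  0.9079] 10.00005346024409
```

View pics/zs2.png

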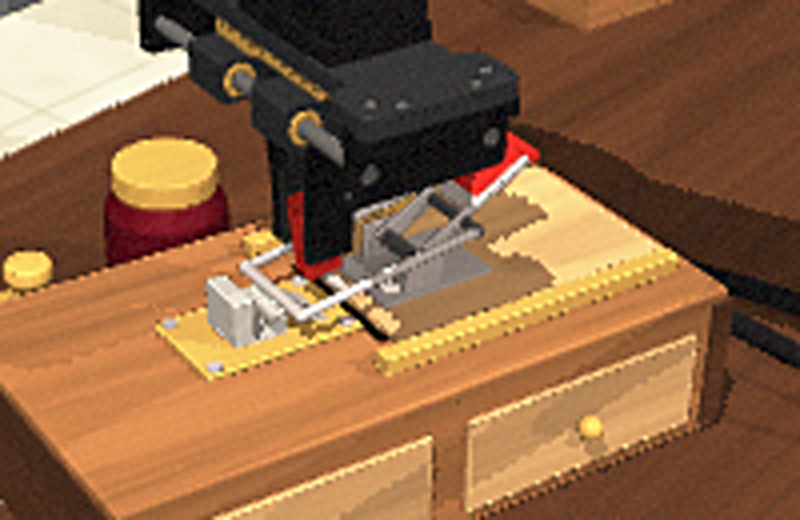

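```bash
cat >> h.py <<'E'
def path(wp,start=(38.6,100),tcp0=(0,18.0,115.2)):
    h0,_,p0,_=loop(*start); out=[]
    rel=np.array(tcp0[1:])-h0
    for q in wp:
        h,th,p,_=loop(*q); a=-(p-p0); R=np.array([[np.cos(a),-np.sin(a)],[np.sin(a),np.cos(a)]])
        t=h+R@rel; d=t-np.array(tcp0[1:]); out.append((q,np.round(np.append(d[0]/1000*BY,d[1]/1000),4),np.round(a*np.append(BX,0),3),round(th,2)))
    return out
E
python3 - <<'E'
from h import *
for o in path([(38.6,101),(38.6,102),(39.5,102),(40.5,102),(41.5,102),(42.5,102),(43.5,102),(44.5,102),(45.5,102),(46.5,102),(47.5,102),(48.5,102),(49.5,102),(50.5,102),(51.5,102),(52.5,102),(53.5,102),(54.5,102),(55.5,102),(56.5,102),(57.5,102),(58.5,102)]+[(x,z) for x in (50,52,54) for z in (97,92,86)]): print(*o)
E
```

```text
(38.6, 101) [-0.0001 -0.0002  0.0007] [ 0.013 -0.004  0.   ] 0.57
(38.6, 102) [-0.0001 -0.0004  0.0014] [ 0.026 -0.007  0.   ] 0.56
(39.5, 102) [0.0002 0.0007 0.0018] [ 0.009 -0.003  0.   ] 0.63
(40.5, 102) [0.0006 0.0019 0.0022] [-0.007  0.002 -0.   ] 0.7
(41.5, 102) [0.0009 0.0031 0.0024] [-0.021  0.006 -0.   ] 0.76
(42.5, 102) [0.0012 0.0043 0.0027] [-0.033  0.01  -0.   ] 0.82
(43.5, 102) [0.0016 0.0054 0.0029] [-0.044  0.013 -0.   ] 0.88
(44.5, 102) [0.0019 0.0065 0.0031] [-0.054  0.015 -0.   ] 0.93
(45.5, 102) [0.0022 0.0076 0.0033] [-0.062  0.018 -0.   ] 0.98
(46.5, 102) [0.0025 0.0087 0.0034] [-0.07  0.02 -0.  ] 1.03
(47.5, 102) [0.0028 0.0098 0.0036] [-0.076  0.022 -0.   ] 1.08
(48.5, 102) [0.0031 0.0108 0.0037] [-0.082  0.024 -0.   ] 1.12
(49.5, 102) [0.0034 0.0119 0.0038] [-0.087  0.025 -0.   ] 1.17
(50.5, 102) [0.0037 0.0129 0.0039] [-0.092  0.026 -0.   ] 1.21
(51.5, 102) [0.004 0.014 0.004] [-0.096  0.028 -0.   ] 1.25
(52.5, 102) [0.0043 0.015  0.004 ] [-0.099  0.029 -0.   ] 1.29
(53.5, 102) [0.0046 0.016  0.0041] [-0.102  0.029 -0.   ] 1.33
(54.5, 102) [0.0049 0.017  0.0042] [-0.105  0.03  -0.   ] 1.37
(55.5, 102) [0.0052 0.018  0.0042] [-0.107  0.031 -0.   ] 1.41
(56.5, 102) [0.0055 0.019  0.0042] [-0.108  0.031 -0.   ] 1.45
(57.5, 102) [0.0057 0.02   0.0042] [-0.11   0.032 -0.   ] 1.48
(58.5, 102) [0.006  0.0209 0.0043] [-0.11   0.032 -0.   ] 1.52
(50, 97) [ 0.0039  0.0134 -0.    ] [-0.148  0.043 -0.   ] 1.25
(50, 92) [ 0.0042  0.0145 -0.0039] [-0.207  0.06  -0.   ] 1.32
(50, 86) [ 0.0046  0.016  -0.0087] [-0.279  0.08  -0.   ] 1.42
(52, 97) [0.0045 0.0155 0.0001] [-0.155  0.044 -0.   ] 1.33
(52, 92) [ 0.0048  0.0166 -0.0039] [-0.212  0.061 -0.   ] 1.4
(52, 86) [ 0.0052  0.0179 -0.0087] [-0.282  0.081 -0.   ] 1.49
(54, 97) [0.005  0.0175 0.0002] [-0.159  0.046 -0.   ] 1.41
(54, 92) [ 0.0053  0.0185 -0.0038] [-0.216  0.062 -0.   ] 1.47
(54, 86) [ 0.0057  0.0199 -0.0087] [-0.283  0.081 -0.   ] 1.56
```

Emit:
arm_command --xyz '[[-0.0001,-0.0004,0.0014],[0.0002,0.0007,0.0018],[0.0006,0.0019,0.0022],[0.0009,0.0031,0.0024],[0.0012,0.0043,0.0027],[0.0016,0.0054,0.0029],[0.0019,0.0065,0.0031],[0.0022,0.0076,0.0033],[0.0025,0.0087,0.0034],[0.0028,0.0098,0.0036],[0.0031,0.0108,0.0037],[0.0034,0.0119,0.0038],[0.0034,0.0119,0.0038]]' --rot '[[0.026,-0.007,0],[0.009,-0.003,0],[-0.007,0.002,0],[-0.021,0.006,0],[-0.033,0.01,0],[-0.044,0.013,0],[-0.054,0.015,0],[-0.062,0.018,0],[-0.07,0.02,0],[-0.076,0.022,0],[-0.082,0.024,0],[-0.087,0.025,0],[-0.087,0.025,0]]'

```text
time: 6.1
ee_pos: [0.6184, -0.0108, 0.1194]
eef_rot: [0.798, 0.601, -0.036, 0.027]
ft_force: [-1.8, 0.5, 1.3]
width: 0.0139
grip_force: 10.0
```

Run:
```python
from h import *
s=r.read_state();print(s["time"],b(s["ee_pos"]),s["width"],s["ft_force"],s["grip_force"])
im=save("side","s3");cv2.imwrite("pics/zs3.png",cv2.resize(im[190:280,270:390,::-1],None,fx=6,fy=6,interpolation=2))
for l in ["loop_tab","lever_end","loop_bar"]:
        print(l,[(b(w("side",d["at"])),round(d["conf"],2)) for d in r.spot_point(l,"side")[:1]])
```

```text
6.1 [ -0.0776  31.4073 119.3747] 0.013870782950542124 [-1.8208  0.5435  1.2725] 10.00004860572517
loop_tab [(array([ -1.0943,  32.0051, 132.9584]), 0.64)]
lever_end [(array([ -3.8516, -54.1335, 165.1221]), 0.51)]
loop_bar [(array([  1.7605,  48.9447, 101.3863]), 0.78)]
```

View pics/zs3.png

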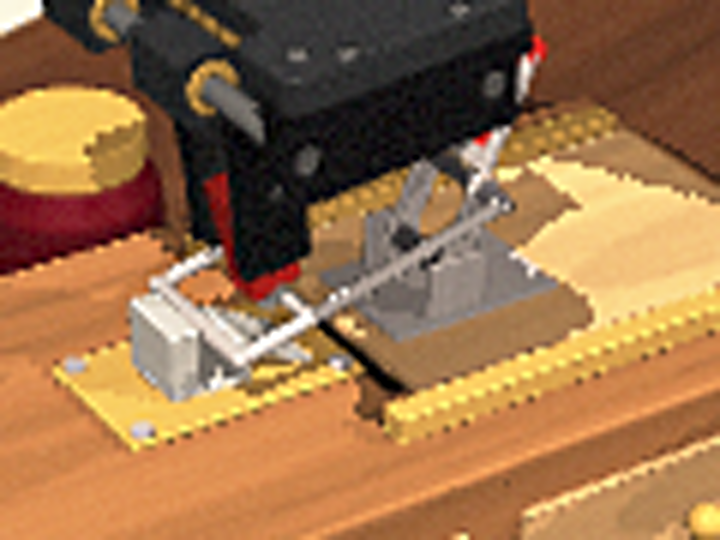

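Loop lifted clear of the lip, with its bar at zoom (200,320) just short of the back stop. Next I'll feel for the stop.

Emit:
arm_command --xyz '[[0.0003,0.001,0.0001],[0.0003,0.001,0.0001],[0.0006,0.0021,0.0002],[0.0006,0.0021,0.0002]]' --rot '[[-0.005,0.001,0],[-0.005,0.001,0],[-0.009,0.003,0],[-0.009,0.003,0]]'

```text
time: 6.63
ee_pos: [0.6189, -0.0092, 0.1195]
eef_rot: [0.798, 0.601, -0.04, 0.03]
ft_force: [-0.9, 0.4, 0.9]
width: 0.0139
grip_force: 10.0
```

Emit:
arm_command --xyz '[[0.0003,0.001,0],[0.0003,0.001,0]]' --rot '[[-0.003,0.001,0],[-0.003,0.001,0]]'

```text
time: 6.8
ee_pos: [0.6192, -0.0082, 0.1196]
eef_rot: [0.798, 0.601, -0.041, 0.031]
ft_force: [-2.4, -0.4, 0.4]
width: 0.0144
grip_force: 10.0
```

Emit:
arm_command --xyz '[[0.0003,0.001,0],[0.0003,0.001,0]]' --rot '[[-0.003,0.001,0],[-0.003,0.001,0]]'

```text
time: 6.97
ee_pos: [0.6195, -0.0071, 0.1196]
eef_rot: [0.798, 0.601, -0.043, 0.032]
ft_force: [-1.9, -0.9, 1.6]
width: 0.014
grip_force: 10.0
```

Emit:
arm_command --xyz '[[0.0003,0.001,0],[0.0003,0.001,0]]' --rot '[[-0.002,0.001,0],[-0.002,0.001,0]]'

```text
time: 7.13
ee_pos: [0.6196, -0.007, 0.1196]
eef_rot: [0.798, 0.6, -0.044, 0.032]
ft_force: [-2.7, -3.8, 0.6]
width: 0.0136
grip_force: 10.0
```

Emit:
arm_command --xyz '[[0.0003,0.001,0],[0.0003,0.001,0]]' --rot '[[-0.002,0.001,0],[-0.002,0.001,0]]'

```text
time: 7.3
ee_pos: [0.6196, -0.0069, 0.1195]
eef_rot: [0.798, 0.6, -0.046, 0.033]
ft_force: [-3.7, -5.2, 1.2]
width: 0.0141
grip_force: 10.0
```

Emit:
arm_command --xyz '[[0.0003,0.001,0],[0.0003,0.001,0]]' --rot '[[-0.001,0,0],[-0.001,0,0]]'

```text
time: 7.47
ee_pos: [0.6196, -0.0068, 0.1195]
eef_rot: [0.798, 0.6, -0.046, 0.034]
ft_force: [-4.1, -7.8, 2.3]
width: 0.014
grip_force: 10.0
```

Contact on the back stop at about y=53.6, so d is about -3 mm. I'll back off about 1.3 mm and lower the bar.

Emit:
arm_command --xyz '[[-0.0007,-0.0021,-0.0001],[-0.0013,-0.0042,-0.0002],[-0.0013,-0.0042,-0.0002],[-0.0011,-0.0037,-0.0021],[-0.0009,-0.0032,-0.0041],[-0.0009,-0.0032,-0.0041]]' --rot '[[0.005,-0.001,0],[0.01,-0.003,0],[0.01,-0.003,0],[-0.018,0.006,0],[-0.047,0.014,0],[-0.047,0.014,0]]'

```text
time: 7.97
ee_pos: [0.6198, -0.0053, 0.1146]
eef_rot: [0.795, 0.601, -0.066, 0.049]
ft_force: [-1.5, -0.6, 0.0]
width: 0.0138
grip_force: 10.0
```

Emit:
arm_command --xyz '[[0.0001,0.0005,-0.002],[0.0003,0.0011,-0.004],[0.0003,0.0011,-0.004]]' --rot '[[-0.029,0.008,0],[-0.058,0.016,0],[-0.058,0.016,0]]'

```text
time: 8.22
ee_pos: [0.6201, -0.0045, 0.1106]
eef_rot: [0.793, 0.599, -0.089, 0.067]
ft_force: [0.3, 0.8, -0.1]
width: 0.0135
grip_force: 10.0
```

Emit:
arm_command --xyz '[[0.0001,0.0004,-0.0016],[0.0003,0.0008,-0.0032],[0.0004,0.0013,-0.0048],[0.0004,0.0013,-0.0048]]' --rot '[[-0.023,0.007,0],[-0.046,0.013,0],[-0.069,0.02,0],[-0.069,0.02,0]]'

```text
time: 8.55
ee_pos: [0.6201, -0.0052, 0.1071]
eef_rot: [0.79, 0.595, -0.118, 0.089]
ft_force: [-4.3, 0.3, 7.2]
width: 0.0137
grip_force: 10.0
```

Run:
```python
from h import *
s=r.read_state();print(s["time"],b(s["ee_pos"]),s["width"],s["ft_force"],s["grip_force"])
im=save("side","s4");cv2.imwrite("pics/zs4.png",cv2.resize(im[190:280,270:390,::-1],None,fx=6,fy=6,interpolation=2))
for l in ["loop_tab","lever_end","loop_bar","lever_pin"]:
        print(l,[(b(w("side",d["at"])),round(d["conf"],2)) for d in r.spot_point(l,"side")[:1]])
```

```text
8.55 [  0.0039  37.2988 107.1219] 0.013715894903426326 [-4.3075  0.3326  7.2056] 10.00052543822676
loop_tab [(array([ -3.1781,  37.0977, 122.9074]), 0.64)]
lever_end [(array([ -1.5339, -38.6364, 170.3574]), 0.58)]
loop_bar [(array([ 0.9318, 50.8489, 85.9585]), 0.68)]
lever_pin [(array([ -0.6591, -32.0533, 101.0255]), 0.75)]
```

View pics/zs4.png

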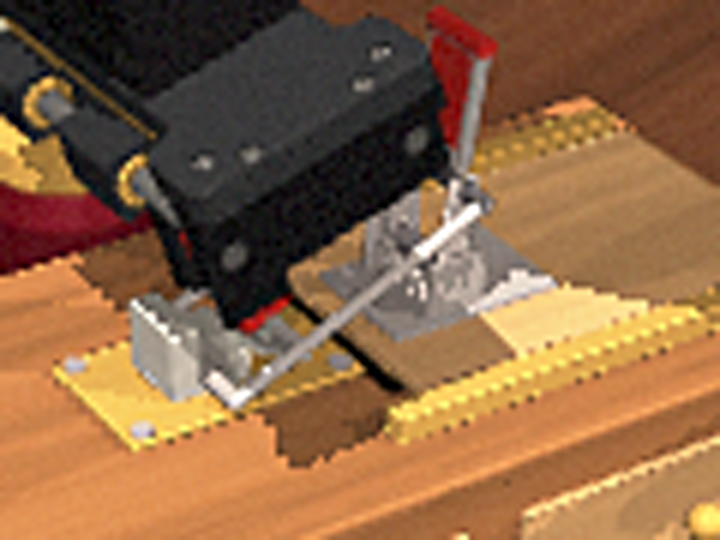

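The bar is down in the groove at zoom (225,385), z≈86, with the lever near upright. I'll relax, release and withdraw along the tool axis.

Emit:
arm_command --xyz '[[0,0,0.001],[0,0,0.0018]]' --rot '[[0,0,0],[0,0,0]]'

```text
time: 8.97
ee_pos: [0.6201, -0.005, 0.1083]
eef_rot: [0.79, 0.595, -0.117, 0.087]
ft_force: [-1.1, 0.6, -1.9]
width: 0.0139
grip_force: 10.0
```

Emit:
arm_command --xyz '[[0,0,0],[0,0,0],[0,0,0],[0,0,0],[0,0,0],[0.0008,0.0028,0.0096],[0.0016,0.0056,0.0193],[0.0024,0.0083,0.0288],[0.0032,0.0111,0.0385],[0.0048,0.0167,0.0578],[0.0064,0.0222,0.077],[0.008,0.0278,0.0963]]' --rot '[[0,0,0],[0,0,0],[0,0,0],[0,0,0],[0,0,0],[0,0,0],[0,0,0],[0,0,0],[0,0,0],[0,0,0],[0,0,0],[0,0,0]]' --grip 0.35

```text
time: 9.97
ee_pos: [0.6282, 0.0231, 0.2067]
eef_rot: [0.79, 0.595, -0.116, 0.087]
ft_force: [0.3, -1.1, -0.2]
width: 0.0304
grip_force: 0.0
```

Run:
```python
from h import *
from scipy.spatial.transform import Rotation as Ro
s=r.read_state();print(s["time"],s["ee_pos"],b(s["ee_pos"]),s["width"],s["ft_force"])
im=save("side","s5");cv2.imwrite("pics/zs5.png",cv2.resize(im[170:280,270:400,::-1],None,fx=5,fy=5,interpolation=2))
for l in ["loop_tab","lever_end","loop_bar","lever_pin"]:
        print(l,[(b(w("side",d["at"])),round(d["conf"],2)) for d in r.spot_point(l,"side")[:1]])
q=Ro.from_quat(s["eef_rot"]); V=Ro.from_quat([np.cos(np.radians((73.96)/2)),np.sin(np.radians(73.96/2)),0,0]) # tool y-> -16.04deg
print(q.as_matrix()[:,1:], V.as_matrix(), (V*q.inv()).as_rotvec())
yb,zb=48.5,87
for th in [1.5,1.4,1.3,1.2,1.1,1,.9,.8,.7,.6,.5,.4,.3,.2,.1,0]:
    zh=98+28*np.sin(th); f=max(0,yb-np.sqrt(95**2-(zh-zb)**2)+32+28*np.cos(th))
    y=-32+f-68*np.cos(th)+2.5*np.sin(th); z=98+68*np.sin(th)+2.5*np.cos(th)
    print(th,round(f,1),"corner",round(y,1),round(z,1),"TCP y",round(y+9.5,1),W((0,y+9.5,z)))
```

```text
9.9667 [0.6282 0.0231 0.2067] [  0.0152  66.653  206.6975] 0.03037669978268875 [ 0.2773 -1.1172 -0.172 ]
loop_tab [(array([ -2.6568,  39.6111, 122.7625]), 0.75)]
lever_end [(array([ -2.4073, -34.4106, 167.9826]), 0.58)]
loop_bar [(array([ 2.301 , 52.1073, 84.8308]), 0.68)]
lever_pin [(array([ -0.0429, -31.5062,  98.1723]), 0.66)]
[[ 0.961  -0.0801]
 [-0.2765 -0.2768]
 [-0.0005 -0.9576]] [[ 0.2763  0.9611  0.    ]
 [ 0.9611 -0.2763  0.    ]
 [ 0.      0.     -1.    ]] [ 0.2808 -0.0812  0.0001]
1.5 0 corner -34.3 166.0 TCP y -24.8 [ 0.6029 -0.0648  0.166 ]
1.4 0 corner -41.1 165.4 TCP y -31.6 [ 0.6011 -0.0714  0.1654]
1.3 0.9 corner -46.9 164.2 TCP y -37.4 [ 0.5995 -0.0769  0.1642]
1.2 3.2 corner -51.1 162.3 TCP y -41.6 [ 0.5983 -0.081   0.1623]
1.1 5.3 corner -55.3 159.7 TCP y -45.8 [ 0.5971 -0.0851  0.1597]
1 7.1 corner -59.5 156.6 TCP y -50.0 [ 0.596  -0.0891  0.1566]
0.9 8.8 corner -63.5 152.8 TCP y -54.0 [ 0.5949 -0.0929  0.1528]
0.8 10.2 corner -67.3 148.5 TCP y -57.8 [ 0.5938 -0.0966  0.1485]
0.7 11.5 corner -70.9 143.7 TCP y -61.4 [ 0.5928 -0.1     0.1437]
0.6 12.5 corner -74.2 138.5 TCP y -64.7 [ 0.5919 -0.1032  0.1385]
0.5 13.3 corner -77.2 132.8 TCP y -67.7 [ 0.5911 -0.1061  0.1328]
0.4 13.8 corner -79.8 126.8 TCP y -70.3 [ 0.5904 -0.1086  0.1268]
0.3 14.2 corner -82.0 120.5 TCP y -72.5 [ 0.5898 -0.1107  0.1205]
0.2 14.4 corner -83.8 114.0 TCP y -74.3 [ 0.5893 -0.1124  0.114 ]
0.1 14.4 corner -85.0 107.3 TCP y -75.5 [ 0.5889 -0.1136  0.1073]
0 14.1 corner -85.9 100.5 TCP y -76.4 [ 0.5887 -0.1144  0.1005]
```

View pics/zs5.png

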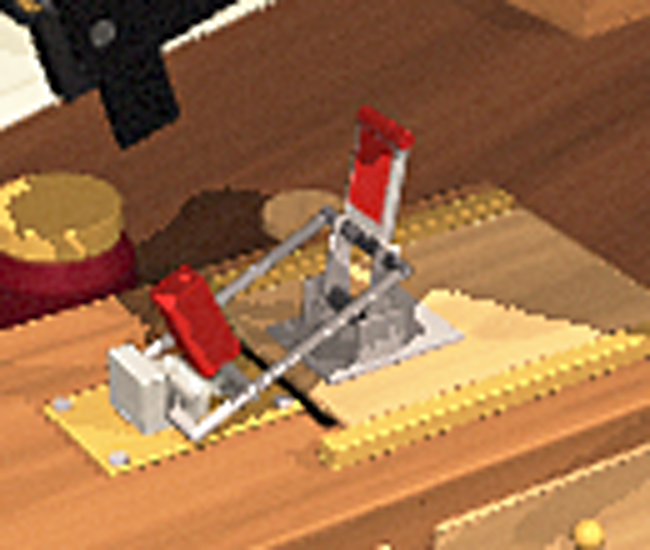

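Loop sits hooked in the groove (zoom 200,430), lever upright (zoom 380,170). I'll shut the fingers and place them on the keeper side of the lever.

Emit:
arm_command --xyz '[[-0.0025,-0.0086,0],[-0.005,-0.0172,0],[-0.0074,-0.0258,0],[-0.0099,-0.0345,0],[-0.0124,-0.0431,0],[-0.0149,-0.0517,0],[-0.0173,-0.0603,0],[-0.0198,-0.0689,0],[-0.0198,-0.0689,-0.01],[-0.0198,-0.0689,-0.02],[-0.0198,-0.0689,-0.03],[-0.0198,-0.0689,-0.038],[-0.0198,-0.0689,-0.041],[-0.0198,-0.0689,-0.041]]' --rot '[[0.035,-0.01,0],[0.07,-0.02,0],[0.105,-0.03,0],[0.14,-0.041,0],[0.176,-0.051,0],[0.211,-0.061,0],[0.246,-0.071,0],[0.281,-0.081,0],[0.281,-0.081,0],[0.281,-0.081,0],[0.281,-0.081,0],[0.281,-0.081,0],[0.281,-0.081,0],[0.281,-0.081,0]]' --grip 0

```text
time: 11.38
ee_pos: [0.6078, -0.0453, 0.1622]
eef_rot: [0.798, 0.602, -0.002, -0.001]
ft_force: [0.9, 0.3, 0.8]
width: 0.0003
grip_force: 0.0
```

Run:
```python
from h import *
s=r.read_state();print(s["time"],s["ee_pos"],b(s["ee_pos"]),s["width"],s["ft_force"],s["eef_rot"])
```

```text
11.3833 [ 0.6078 -0.0453  0.1622] [ -0.7465  -4.6741 162.1681] 0.0003431829264881948 [0.8883 0.324  0.777 ] [ 0.7984  0.6021 -0.0015 -0.0008]
```

Emit:
arm_command --xyz '[[-0.002,-0.007,0],[-0.004,-0.014,0],[-0.0051,-0.0193,0],[-0.006,-0.0225,0.0005],[-0.0069,-0.0259,0.001],[-0.0077,-0.0287,0.001],[-0.0085,-0.0314,0.0005],[-0.0091,-0.0335,0],[-0.0097,-0.0355,-0.001]]' --rot '[[0,0,0],[0,0,0],[0,0,0],[0,0,0],[0,0,0],[0,0,0],[0,0,0],[0,0,0],[0,0,0]]'

```text
time: 12.13
ee_pos: [0.5989, -0.0812, 0.163]
eef_rot: [0.799, 0.602, 0.0, -0.0]
ft_force: [1.0, 3.0, 1.6]
width: 0.0003
grip_force: 1.5
```

Run:
```python
from h import *
s=r.read_state();print(s["time"],b(s["ee_pos"]),s["ft_force"])
im=save("side","s6");cv2.imwrite("pics/zs6.png",cv2.resize(im[150:280,270:420,::-1],None,fx=4.5,fy=4.5,interpolation=2))
for l in ["loop_tab","lever_end","loop_bar","lever_pin"]:
        print(l,[(b(w("side",d["at"])),round(d["conf"],2)) for d in r.spot_point(l,"side")[:1]])
```

```text
12.1333 [  0.6366 -41.6096 162.9532] [1.0289 2.9521 1.6327]
loop_tab [(array([ -0.4949, -52.1199, 166.0265]), 0.41)]
lever_end [(array([ -0.842 , -50.3578, 165.7356]), 0.57)]
loop_bar [(array([-0.069 , 42.361 , 87.7842]), 0.7)]
lever_pin [(array([  0.9785, -29.904 ,  98.1674]), 0.7)]
```

View pics/zs6.png

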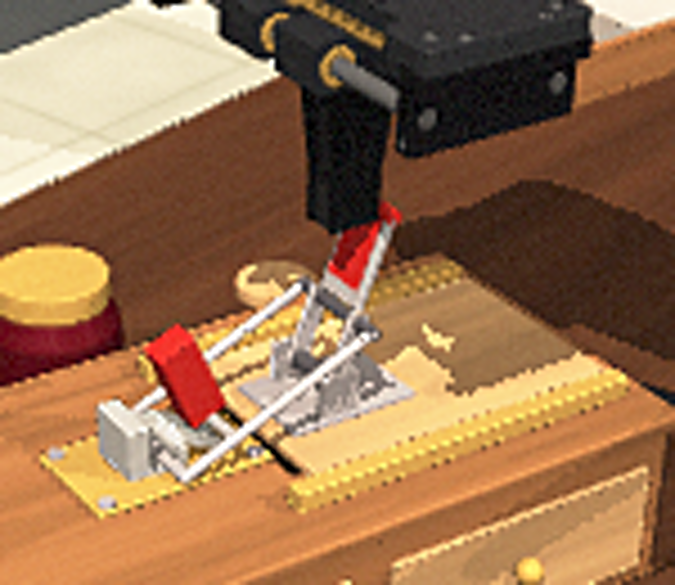

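Loop taut, bar still in the groove (zoom 175,465), lever at about 1.2 rad with a light force. I'll continue.

Emit:
arm_command --xyz '[[-0.0006,-0.002,-0.0013],[-0.0012,-0.0041,-0.0026],[-0.0018,-0.0061,-0.0042],[-0.0023,-0.0081,-0.0057],[-0.0029,-0.01,-0.0076],[-0.0034,-0.0119,-0.0095],[-0.004,-0.0138,-0.0116],[-0.0045,-0.0156,-0.0138]]' --rot '[[0,0,0],[0,0,0],[0,0,0],[0,0,0],[0,0,0],[0,0,0],[0,0,0],[0,0,0]]'

```text
time: 13.05
ee_pos: [0.5939, -0.0977, 0.1487]
eef_rot: [0.799, 0.602, -0.0, -0.0]
ft_force: [1.9, 3.0, 0.2]
width: 0.0004
grip_force: 1.0
```

Run:
```python
from h import *
s=r.read_state();print(s["time"],b(s["ee_pos"]),s["ft_force"])
save("side","s7")
for l in ["loop_tab","lever_end","loop_bar","lever_pin"]:
        print(l,[(b(w("side",d["at"])),round(d["conf"],2)) for d in r.spot_point(l,"side")[:1]])
```

```text
13.05 [  0.4245 -58.8632 148.6679] [1.9296 2.9906 0.1948]
loop_tab [(array([ -1.818 ,  30.6477, 119.9245]), 0.61)]
lever_end [(array([ -4.4095, -67.5774, 151.0398]), 0.79)]
loop_bar [(array([ 2.5288, 47.103 , 85.8725]), 0.96)]
lever_pin [(array([ -2.0363, -21.934 ,  98.1684]), 0.82)]
```

Emit:
arm_command --xyz '[[-0.0005,-0.0017,-0.0024],[-0.001,-0.0034,-0.0048],[-0.0015,-0.005,-0.0074],[-0.0019,-0.0066,-0.01],[-0.0023,-0.0081,-0.0128],[-0.0027,-0.0095,-0.0157],[-0.0031,-0.0108,-0.0187],[-0.0034,-0.012,-0.0217],[-0.0037,-0.0131,-0.0248],[-0.004,-0.0141,-0.028]]' --rot '[[0,0,0],[0,0,0],[0,0,0],[0,0,0],[0,0,0],[0,0,0],[0,0,0],[0,0,0],[0,0,0],[0,0,0]]'

```text
time: 14.13
ee_pos: [0.59, -0.1118, 0.1206]
eef_rot: [0.799, 0.601, -0.0, -0.0]
ft_force: [-0.4, -0.6, 0.4]
width: 0.0006
grip_force: 0.2
```

Emit:
arm_command --xyz '[[-0.0003,-0.0009,-0.0033],[-0.0005,-0.0017,-0.0065],[-0.0007,-0.0023,-0.0099],[-0.0009,-0.0029,-0.0132],[-0.001,-0.0033,-0.0166],[-0.0011,-0.0037,-0.02],[-0.0011,-0.0037,-0.0212],[-0.0011,-0.0037,-0.0212]]' --rot '[[0,0,0],[0,0,0],[0,0,0],[0,0,0],[0,0,0],[0,0,0],[0,0,0],[0,0,0]]'

```text
time: 14.8
ee_pos: [0.5891, -0.1153, 0.1006]
eef_rot: [0.799, 0.601, -0.0, -0.0]
ft_force: [-4.2, 1.1, 10.0]
width: 0.0005
grip_force: 4.8
```

Run:
```python
from h import *
s=r.read_state();print(s["time"],b(s["ee_pos"]),s["ft_force"])
save("side","s8")
for l in ["loop_tab","lever_end","loop_bar","lever_pin"]:
        print(l,[(b(w("side",d["at"])),round(d["conf"],2)) for d in r.spot_point(l,"side")[:1]])
```

```text
14.8 [  0.6724 -77.0956 100.6309] [-4.2055  1.0501  9.9576]
loop_tab [(array([ -3.2486,  24.7859, 115.309 ]), 0.73)]
lever_end [(array([ -2.3906, -86.5786,  97.8043]), 0.52)]
loop_bar [(array([-0.0057, 44.3288, 85.2242]), 0.9)]
lever_pin [(array([ -0.6751, -20.5471,  98.6197]), 0.87)]
```

Flat against the stop with about 10 N. Now I'll withdraw straight up and check.

Emit:
arm_command --xyz '[[0,0,0.003],[0,0,0.006],[0,0,0.015],[0,0,0.03],[0,0,0.05],[0,0,0.075],[-0.02,0,0.1],[-0.05,0,0.12],[-0.08,0,0.13],[-0.1,0,0.13],[-0.1,0,0.13],[-0.1,0,0.13]]' --rot '[[0,0,0],[0,0,0],[0,0,0],[0,0,0],[0,0,0],[0,0,0],[0,0,0],[0,0,0],[0,0,0],[0,0,0],[0,0,0],[0,0,0]]'

```text
time: 16.05
ee_pos: [0.4888, -0.1152, 0.2308]
eef_rot: [0.799, 0.602, 0.001, -0.0]
ft_force: [-0.0, 0.8, 0.4]
width: 0.0003
grip_force: 0.0
```

Run:
```python
from h import *
s=r.read_state();print(s["time"],b(s["ee_pos"]),s["ft_force"])
im=save("side","s9");cv2.imwrite("pics/zs9.png",cv2.resize(im[170:280,260:430,::-1],None,fx=4,fy=4,interpolation=2))
for l in ["loop_tab","lever_end","loop_bar","lever_pin"]:
        print(l,[(b(w("side",d["at"])),round(d["conf"],2)) for d in r.spot_point(l,"side")[:1]])
```

```text
16.05 [ -95.7884 -104.7036  230.7628] [-0.0445  0.7864  0.385 ]
loop_tab [(array([ -3.6865,  25.1836, 115.3188]), 0.63)]
lever_end [(array([ -2.5201, -83.5225, 100.6581]), 0.56)]
loop_bar [(array([   9.5646, -230.8698,    2.7916]), 0.69)]
lever_pin [(array([ -2.311 , -18.9161,  97.0791]), 0.78)]
```

View pics/zs9.png

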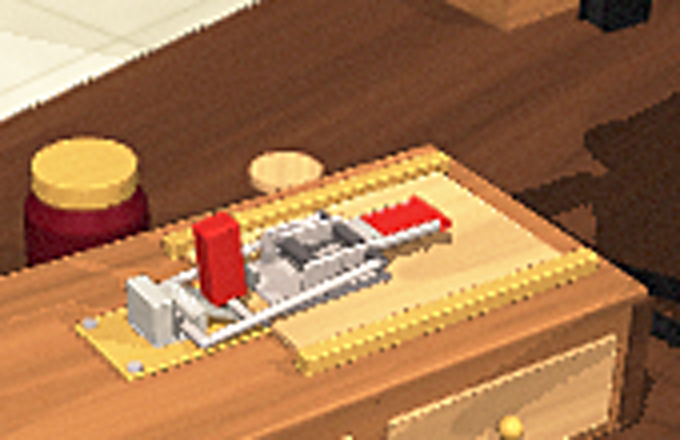

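The lever lies flat (zoom 410,215), the bar sits in the keeper (195,330), and the flap covers the slot. I'll hand in.

```bash
python3 -c "
from bench import r
print(r.close_job())"
```

```text
the job is handed in; nothing more can be done
None
```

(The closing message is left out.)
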